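Fill the tablet tube to its line and lock it

TASK

Fill the clear tablet tube exactly up to its red line: drop tablets flat through its mouth onto the one already inside, choosing from the thick white and thin blue ones so that the top of the stack ends level with the line. Then lock the tube by turning the grey ring round its mouth a quarter turn clockwise, seen from above, until it stops at its locked end with the yellow pointer over the yellow mark. Leave the spare tablet lying on the worktop and do not move the timer, the soap or the white cap.

Things in the scene. Friction and masses are not known exactly. Their poses are not given: they have to be found in the camera images.
- fill_line (a point): centre of the red line that runs round an upright clear tube, 70 mm above the worktop, on the tube's axis. The tube, fixed in a grey stand, has a bore of 49 mm (46.6 mm clear over its slight facets), a 2 mm wall and is open at both ends: the tablets in it lie on the worktop itself and stack up flat. Its mouth is 26 mm above this point, flaring from the bore to about 54 mm over the top 4 mm
- tube_foot (a point): centre of the stand's foot at worktop height, on the tube's axis; x points away from the robot, within 0.6 rad. The foot is round, 80 mm across and 7 mm high; a slim post on the far side carries a 60 mm collar just under the ring
- ring_centre (a point): centre of the grey ribbed locking ring round the tube's mouth, on the tube's axis, 87 mm above the worktop: 62 mm outside diameter, 18 mm high (from 78 to 96 mm above the worktop), its top is the rim of the mouth. It can be gripped across at any angle from above; the upper 13 mm of its outside are clear
- lock_ring (a joint): turn of the locking ring in rad, growing clockwise seen from above: 0 open, 1.571 locked (a hard stop). It starts between 0 and 0.25 and turns against a steady friction of about 0.1 N m and stays where it is left
- ring_pointer (a point): yellow pointer on the lower edge of the ring, 34 mm from the axis; when locked it stands over the yellow mark on the stand's collar at the robot's side (the stand's -x side)
- thick_1_centre (a point): hard white tablet, a disc 42 mm across and 28 mm thick with 2 mm bevelled edges, about 55 g; this point is its centre (14 mm above its lower face), z along the disc's axis. One of the four tablets, white or blue, already lies in the tube at the start; the others lie flat on the worktop
- thick_2_centre (a point): hard white tablet, a disc 42 mm across and 28 mm thick with 2 mm bevelled edges, about 55 g; this point is its centre (14 mm above its lower face), z along the disc's axis. One of the four tablets, white or blue, already lies in the tube at the start; the others lie flat on the worktop
- thin_1_centre (a point): hard blue tablet, a disc 42 mm across and 14 mm thick with 2 mm bevelled edges, about 30 g; this point is its centre (7 mm above its lower face), z along the disc's axis. One of the four tablets, white or blue, already lies in the tube at the start; the others lie flat on the worktop
- thin_2_centre (a point): hard blue tablet, a disc 42 mm across and 14 mm thick with 2 mm bevelled edges, about 30 g; this point is its centre (7 mm above its lower face), z along the disc's axis. One of the four tablets, white or blue, already lies in the tube at the start; the others lie flat on the worktop
- thick_1: the first white tablet; origin at the centre of its underside
- thick_2: the second white tablet; origin at the centre of its underside
- thin_1: the first blue tablet; origin at the centre of its underside
- thin_2: the second blue tablet; origin at the centre of its underside
- wash_timer: red wash timer, 60 x 67 x 62 mm, a bystander; origin at the centre of its underside
- soap_bar: cream block of laundry soap, 80 x 98 x 30 mm, a bystander; origin at the centre of its underside
- dosing_cap_1: open white dosing cap, 65 mm across and 40 mm high, a bystander; origin at the centre of its underside
There are look-alikes about, which are no part of the job. Leave any pink look-alike of the thick_2 alone.

How it is judged:
On the way, in this order (a step that is already met when the one before it is completed fails the run):
1. the stack in the tube reaches the red line, with the ring not yet locked (((horizontal distance between thick_1_centre and fill_line below 0.005 m and z of thick_1_centre in the frame of fill_line between -0.019 and -0.009 m and (angle between thick_1_centre's own z axis and vertical below 0.12 rad or angle between thick_1_centre's own z axis and vertical above 3.02 rad)) or (horizontal distance between thick_2_centre and fill_line below 0.005 m and z of thick_2_centre in the frame of fill_line between -0.019 and -0.009 m and (angle between thick_2_centre's own z axis and vertical below 0.12 rad or angle between thick_2_centre's own z axis and vertical above 3.02 rad)) or (horizontal distance between thin_1_centre and fill_line below 0.005 m and z of thin_1_centre in the frame of fill_line between -0.012 and -0.002 m and (angle between thin_1_centre's own z axis and vertical below 0.12 rad or angle between thin_1_centre's own z axis and vertical above 3.02 rad)) or (horizontal distance between thin_2_centre and fill_line below 0.005 m and z of thin_2_centre in the frame of fill_line between -0.012 and -0.002 m and (angle between thin_2_centre's own z axis and vertical below 0.12 rad or angle between thin_2_centre's own z axis and vertical above 3.02 rad))) and value of joint lock_ring below 1.4 rad), for 0.2 s.
2. the ring is turned home with the stack still level with the line (((horizontal distance between thick_1_centre and fill_line below 0.005 m and z of thick_1_centre in the frame of fill_line between -0.019 and -0.009 m and (angle between thick_1_centre's own z axis and vertical below 0.12 rad or angle between thick_1_centre's own z axis and vertical above 3.02 rad)) or (horizontal distance between thick_2_centre and fill_line below 0.005 m and z of thick_2_centre in the frame of fill_line between -0.019 and -0.009 m and (angle between thick_2_centre's own z axis and vertical below 0.12 rad or angle between thick_2_centre's own z axis and vertical above 3.02 rad)) or (horizontal distance between thin_1_centre and fill_line below 0.005 m and z of thin_1_centre in the frame of fill_line between -0.012 and -0.002 m and (angle between thin_1_centre's own z axis and vertical below 0.12 rad or angle between thin_1_centre's own z axis and vertical above 3.02 rad)) or (horizontal distance between thin_2_centre and fill_line below 0.005 m and z of thin_2_centre in the frame of fill_line between -0.012 and -0.002 m and (angle between thin_2_centre's own z axis and vertical below 0.12 rad or angle between thin_2_centre's own z axis and vertical above 3.02 rad))) and value of joint lock_ring above 1.45 rad), for 0.2 s.
At the end, for the whole second after the job is handed in: The upper face of the top tablet in the tube is within 5 mm of the red line, lying flat; no tablet is above it; the ring is turned to its locked stop (joint above 1.45 rad); the tablets not used lie on the worktop more than 50 mm from the tube's axis; all tablets are at rest (all of step 2 and ((horizontal distance between thick_1_centre and fill_line below 0.005 m and z of thick_1_centre in the frame of fill_line below -0.009 m) or (horizontal distance between thick_1_centre and fill_line above 0.05 m and height (world z) of thick_1_centre between 0 and 0.03 m)) and ((horizontal distance between thick_2_centre and fill_line below 0.005 m and z of thick_2_centre in the frame of fill_line below -0.009 m) or (horizontal distance between thick_2_centre and fill_line above 0.05 m and height (world z) of thick_2_centre between 0 and 0.03 m)) and ((horizontal distance between thin_1_centre and fill_line below 0.005 m and z of thin_1_centre in the frame of fill_line below -0.002 m) or (horizontal distance between thin_1_centre and fill_line above 0.05 m and height (world z) of thin_1_centre between 0 and 0.03 m)) and ((horizontal distance between thin_2_centre and fill_line below 0.005 m and z of thin_2_centre in the frame of fill_line below -0.002 m) or (horizontal distance between thin_2_centre and fill_line above 0.05 m and height (world z) of thin_2_centre between 0 and 0.03 m)) and linear speed of each of thick_1, thick_2, thin_1, thin_2 below 0.02 m/s); the robot touches nothing.
It fails at once if the wash timer is moved more than 30 mm (distance of wash_timer from where it was at the start of the episode above 0.03 m).
It fails at once if the soap bar is moved more than 30 mm (distance of soap_bar from where it was at the start of the episode above 0.03 m).
It fails at once if the dosing cap 1 is moved more than 30 mm (distance of dosing_cap_1 from where it was at the start of the episode above 0.03 m).
It also fails if it takes over 61 s, if anything falls off the work surface, if the arm or the gripper's body presses on something with over 40 N, if the wrist force passes 120 N, or if a joint passes its speed limit or range.

ROBOT

A 6-joint arm with a two-finger parallel gripper is mounted at the origin on a cart in front of the work surface, level with it; the furniture and walls round the work are solid. World frame = base frame: x ahead of the robot, y to its left, z up, the work surface at z = 0. Lengths are in m, angles in rad, forces in N, time in s.
With the tool pointing down it reaches from about 0.4 to 0.925 m from the base axis. Payload 3.4 kg.
Tool frame: the origin (TCP) lies at the very end of the fingers, on their centre line; the grasp point (between the pads) lies 19 mm behind it (grasp_offset is the distance from the TCP to the grasp point, in m); z points along the fingers, y is the line along which they close (so a half turn about z gives the same grasp; the last joint's range is limited). The gripper opens to 85 mm and grips with 20 to 120 N. Pads are 22 mm wide; open, the fingers measure 114 mm over their backs; the gripper's body (76 mm by 85 mm) begins 54 mm behind the grasp point. The pads swing forward as they close: fully open they stand 13 mm farther back than shut.
Start: joints at [-1.196, 0.307, 1.506, -0, 1.328, -0.073], TCP at [0.249, -0.518, 0.231] pointing down, gripper open.
Joint ranges: [-3.12, 3.12], [-1.05, 2.28], [0.14, 2.33], [-1.42, 4.57], [0.1, 2.73], [-2.68, 2.68]. Speed limits (rad/s): [2.57, 2.57, 3.14, 3.14, 3.14, 3.14].

INTERFACE

Orientations are given as a rotation vector (axis times angle).
In Python, from workcell import sense, camera, calibration, job_done, spot_in, masks_of, grasp_offset gives the robot as it stands.
- The arm moves only by the tool step_arm, never from a script. Its argument "commands" is a list of rows, each a list of 6 numbers: the shift along the tool's x, y, z in mm, then the turn, a rotation vector about the tool's x, y, z in rad. In form: [[dx, dy, dz, rx, ry, rz], ...]. A call has 1 to 12 rows; each row shifts and turns the commanded pose from where the row before left it, along the tool's axes as they then stand; what a row does not reach is not made up. A row lasts 1/10 s, in which the tool goes at most 50 mm and 8.59 degrees, less where a joint would pass 70% of its speed; a pose out of reach is approached as far as the arm can. A call with a gripper value outside its range is refused whole. "grip" is the opening, from 0 (shut) to 1 (fully open), set as the call begins (left out, the last holds). The fingers move at their own pace and stop on an object; "squeeze" is the grip in N (left out, the last holds). Time passes only in rows, so rows that do not move let the fingers close. It gives the time, the measured TCP pose, the force, the opening and the grip force at its end, in the units of the state.
- sense(): the state, without advancing time (a new reading comes with each control period).
- camera(name): name is "scene" or "top" or "wrist"; returns the picture (420x560x3 uint8, red, green, blue); there is no depth.
- calibration(name): a dict with "fovy" (degrees; the focal length in pixels is half the picture's height over the tangent of half this angle, whatever the lens; pixels are square), "cx", "cy" (the principal point, pixels), "dist" ([k1, k2, p1, p2, k3] as OpenCV has them; the pictures are not rectified), "xyz" and "rotation" of the camera in the world; the wrist camera has in their place "mount" (4x4, takes a point from camera to tool coordinates, whose origin is the TCP and whose axes are the flange's). Camera axes: x right, y down, z forward; pixel columns grow to the right and rows downward; lengths in m; the calibration is good to about 2 mm. A picture is of the moment at which its call begins: read the wrist's pose just before it. calibration takes no time and is no camera call.
- job_done(): hands the job in; it is judged then, once.
Trained networks look in the newest picture that a camera, given by its name, has taken for a name from the list of things; names that differ only in an ending like _2 or _b are one class to them, and where a whole thing is asked for, a point or a joint stands for the part that bears it (a point fixed in the world has none). Each returns a list of dicts, best first, with "score" (0 to 1); they miss things now and then, are a little off and sometimes report something else, mostly with a low value. They report only what shows in the picture. A call takes as long as a camera call. They do not tell look-alikes from the thing itself.
- spot_in(camera, thing): "pixel" ([column, row] in pixels, amid what is visible of it).
- masks_of(camera, thing): "mask" (420x560 bool, what is visible of it) and "pixel" ([column, row] in pixels, amid what is visible of it).
The state is a dict: "time_s": time; "joint_pos": joint angles; "joint_velocities": joint speeds; "effort": joint torques, N m; "tcp_pos": TCP position; "ee_rot": TCP orientation; "ft_force": force on the tool from outside, world axes, zero at the start; "torque": the same for the moment, N m; "grip_width": finger opening in m; "grip_force": force on a finger pad.
Only numpy, scipy, OpenCV 4.12 (cv2) and the standard library are available. Lean on these libraries where they do the work, as an engineer would, in place of code of your own. Each camera call takes 0.05 s, during which the arm holds its last target. There are 200 camera calls.

## Working session

There is one attempt and no reset: what is moved stays moved. The work goes in short steps, Python scripts to look and compute and a tool call to move; the robot and the scene stay as the last step left them, time stands still between calls to the robot, and variables do not carry over. Pictures are saved under pics/ and viewed, at most 10 in all, crops included, and the job is handed in when it is done.

Besides the shell and the picture viewer there is one more tool, called in YAML: its name, and indented under it one key for each argument. step_arm: Moves the arm, as the interface text tells. Its arguments: {"type":"object","properties":{"commands":{"type":"array"},"grip":{"type":"number"},"squeeze":{"type":"number"}},"required":["commands"]}

```bash
mkdir -p pics; ls; cat > h.py <<'E'
import numpy as np, cv2
from scipy.spatial.transform import Rotation as R
from workcell import *
def cam(name,s=None):
    c=calibration(name); f=210/np.tan(np.radians(c["fovy"])/2)
    K=np.array([[f,0,c["cx"]],[0,f,c["cy"]],[0,0,1]]); d=np.array(c["dist"],float)
    if name=="wrist":
        T=np.eye(4);T[:3,:3]=R.from_rotvec(s["ee_rot"]).as_matrix();T[:3,3]=s["tcp_pos"]
        M=T@np.array(c["mount"])
    else:
        M=np.eye(4);M[:3,:3]=np.array(c["rotation"]) if np.shape(c["rotation"])==(3,3) else R.from_rotvec(c["rotation"]).as_matrix();M[:3,3]=c["xyz"]
    return K,d,M
def ray(C,px):
    K,d,M=C;u=cv2.undistortPoints(np.array([[px]],float),K,d)[0,0]
    v=M[:3,:3]@np.array([u[0],u[1],1]);return M[:3,3],v/np.linalg.norm(v)
def onz(C,px,z):
    o,v=ray(C,px);return o+v*(z-o[2])/v[2]
def tri(rs):
    A=0;b=0
    for o,v in rs:
        P=np.eye(3)-np.outer(v,v);A=A+P;b=b+P@o
    return np.linalg.solve(A,b)
def proj(C,p):
    K,d,M=C;W=np.linalg.inv(M);return cv2.projectPoints(np.array([p],float),W[:3,:3],W[:3,3],K,d)[0][0,0]
E
python3 - <<'E'
from h import *
np.set_printoptions(precision=4,suppress=True)
print({k:(np.round(v,3).tolist() if not isinstance(v,str) else v) for k,v in sense().items()}, grasp_offset)
im={}
for n in("scene","top"):
    im[n]=camera(n);cv2.imwrite(f"pics/{n}0.png",im[n][:,:,::-1])
    C=cam(n);print(n,calibration(n))
    for t in("thick_1","thin_1","tube_foot","ring_centre","ring_pointer","wash_timer","soap_bar","dosing_cap_1"):
        for r in spot_in(n,t): print(t,np.round(r["pixel"],1),round(r["score"],2),onz(C,r["pixel"],{"thick_1":.028,"thin_1":.014,"ring_centre":.096,"ring_pointer":.08}.get(t,0))[:2])
E
```

```text
pics
{'time_s': 0.0, 'joint_pos': [-1.196, 0.308, 1.508, -0.0, 1.328, -0.073], 'joint_velocities': [0.0, 0.001, 0.001, 0.0, -0.001, -0.0], 'effort': [0.001, -45.755, -25.192, -0.0, 0.013, -0.0], 'tcp_pos': [0.249, -0.518, 0.23], 'ee_rot': [-3.061, -0.697, 0.001], 'ft_force': [0.303, 0.095, -0.44], 'torque': [-0.017, 0.003, 0.024], 'grip_force': 0.0, 'grip_width': 0.085} 0.0187
scene {'fovy': 44.56279231478341, 'cx': 278.9733110758841, 'cy': 220.14734008954304, 'dist': array([-0.1689,  0.    ,  0.    ,  0.    ,  0.    ]), 'xyz': array([0.1829, 0.4892, 0.9183]), 'rotation': array([-0.7287,  2.6827, -1.0334])}
thick_1 [310.4 238.4] 0.78 [ 0.4866 -0.1965]
thick_1 [244.  226.4] 0.75 [ 0.6355 -0.1501]
thick_1 [288.3 216.2] 0.53 [ 0.5632 -0.2302]
thin_1 [332.2 215.4] 0.53 [ 0.4798 -0.2978]
thin_1 [288.2 154.5] 0.29 [ 0.6799 -0.4373]
tube_foot [216.8 315.6] 0.94 [0.5653 0.0662]
ring_centre [221.2 309.6] 0.66 [0.5257 0.0954]
ring_centre [218.7 318.8] 0.49 [0.5184 0.1143]
ring_pointer [221.2 313.4] 0.66 [0.5276 0.0947]
wash_timer [267.6 183.2] 0.62 [ 0.6777 -0.3259]
soap_bar [301.7 331.2] 0.98 [0.3961 0.0087]
soap_bar [287.4 155.3] 0.61 [ 0.6879 -0.4476]
dosing_cap_1 [287.5 154.7] 0.92 [ 0.6889 -0.4499]
top {'fovy': 51.308869014968614, 'cx': 281.1489129191959, 'cy': 209.33714560366326, 'dist': array([-0.016,  0.   ,  0.   ,  0.   ,  0.   ]), 'xyz': array([ 0.3676, -0.1748,  0.9982]), 'rotation': array([-2.1246,  2.1312, -0.2048])}
thick_1 [304.3 203.4] 0.81 [ 0.5624 -0.2348]
thick_1 [293.3 241.9] 0.61 [ 0.475  -0.2091]
thick_1 [268.  172.3] 0.5 [ 0.6353 -0.1525]
thin_1 [267.  171.7] 0.73 [ 0.6406 -0.1498]
thin_1 [158.8 208.6] 0.48 [0.5538 0.0976]
tube_foot [161.6 215.3] 0.89 [0.5407 0.0943]
ring_centre [163.5 208. ] 0.74 [0.5396 0.0651]
ring_pointer [164.4 212.2] 0.55 [0.5335 0.067 ]
wash_timer [331.2 159.3] 0.81 [ 0.6747 -0.3019]
soap_bar [193.  281.7] 0.84 [0.3887 0.0166]
dosing_cap_1 [388.  155.6] 0.67 [ 0.6837 -0.4378]
```

```bash
python3 - <<'E'
import cv2
a=cv2.imread("pics/top0.png");s=cv2.imread("pics/scene0.png")
A=cv2.resize(a[120:320,100:420],(800,500),interpolation=2)
cv2.imwrite("pics/a.png",A)
cv2.imwrite("pics/b.png",cv2.resize(s[120:380,170:400],(531,600),interpolation=2))
E
```

```text
(no output)
```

View pics/a.png

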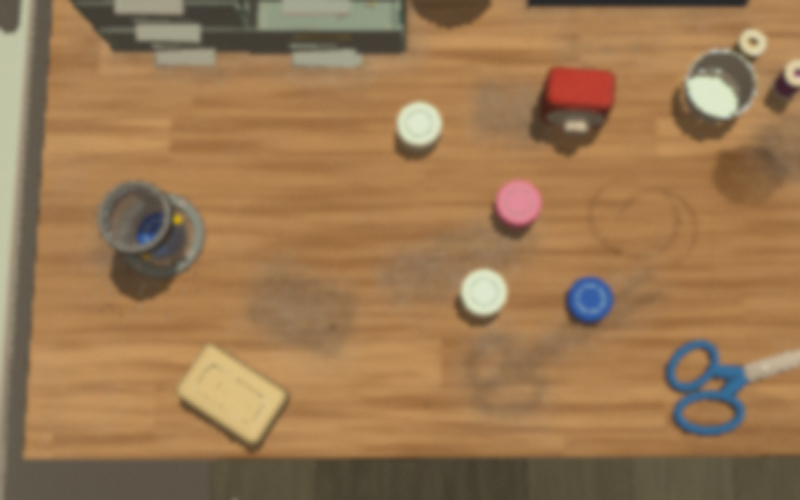

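View pics/b.png

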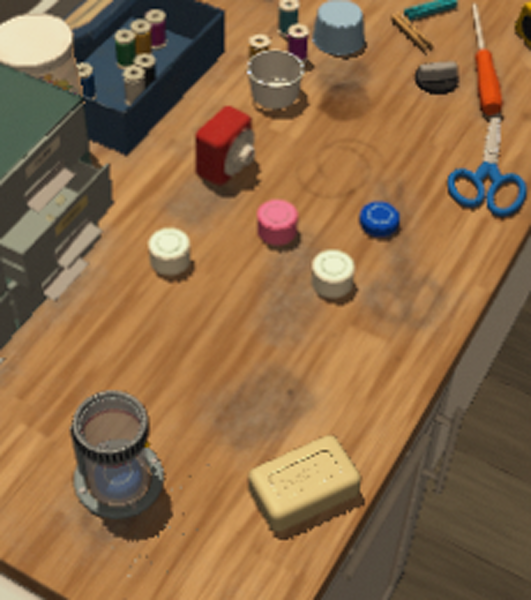

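In the top view, white tablets are at (268,170) and (293,237), the pink look-alike at (307,202), and the loose blue one at (336,240). A blue tablet is already in the tube at about (159,212), so 14+28+28 = 70 mm. I need both whites, and the blue one is the spare. The whites at (268,170) and (293,237) match the description; the pink does not. The ring pointer is on the −y side (171,207).

```bash
cat >> h.py <<'E'
from scipy.optimize import least_squares
def hullc(C,p,r,h):
    a=np.linspace(0,2*np.pi,60,endpoint=False)
    P=np.concatenate([np.c_[p[0]+r*np.cos(a),p[1]+r*np.sin(a),np.full(60,p[2]+s*h/2)] for s in(-1,1)])
    K,d,M=C;W=np.linalg.inv(M);q=cv2.projectPoints(P,cv2.Rodrigues(W[:3,:3])[0],W[:3,3],K,d)[0].astype(np.float32)
    m=cv2.moments(cv2.convexHull(q));return np.array([m["m10"],m["m01"]])/m["m00"]
def cen(m):
    m=cv2.convexHull(cv2.findNonZero(m.astype(np.uint8)));k=cv2.moments(m);return np.array([k["m10"],k["m01"]])/k["m00"]
def fit(obs,p0,r,h,fixz=False):
    f=lambda p:np.concatenate([hullc(C,np.r_[p[:2],p0[2] if fixz else p[2]],r,h)-c for C,c in obs])
    s=least_squares(f,p0,x_scale=.01,diff_step=1e-4);return s.x,s.fun
E
python3 - <<'E'
from h import *
np.set_printoptions(precision=4,suppress=True)
camera("scene");camera("top");S=cam("scene");T=cam("top")
def best(n,t,px):
    L=masks_of(n,t);return min(L,key=lambda r:np.hypot(*(np.array(r["pixel"])-px))) if L else None
for nm,t,ps,pt,p0,r,h in[("A","thick_1",(244,226),(268,171),(.635,-.152,.014),.021,.028),("B","thick_1",(314,238),(293,238),(.48,-.2,.014),.021,.028),
  ("ring","ring_centre",(218,304),(155,207),(.54,.08,.087),.031,.018),("cap","dosing_cap_1",(288,154),(388,155),(.68,-.44,.02),.0325,.04)]:
    a=best("scene",t,ps);b=best("top",t,pt)
    ca,cb=cen(a["mask"]),cen(b["mask"]);x,e=fit([(S,ca),(T,cb)],np.array(p0),r,h)
    print(nm,ca,cb,a["mask"].sum(),b["mask"].sum(),x,e)
for n,C in(("scene",S),("top",T)):
    im=camera(n).astype(int);y=(im[:,:,0]>150)&(im[:,:,1]>120)&(im[:,:,2]<70)
    k,l,st,c=cv2.connectedComponentsWithStats(y.astype(np.uint8))
    for i in range(1,k): print(n,"yellow",c[i],st[i,4])
E
```

```text
A [242.8833 229.164 ] [267.5786 170.4774] 275 286 [ 0.6418 -0.1516  0.0138] [-0.5828 -0.2122  0.1789  0.5888]
B [313.5069 239.0006] [293.2185 237.8628] 286 288 [ 0.485  -0.2095  0.0136] [-0.1993 -0.0536  0.0562  0.1944]
ring [217.7362 304.7261] [154.3757 207.0581] 448 284 [0.5419 0.0859 0.0882] [-0.4835 -0.1735  0.1656  0.5439]
cap [288.42   153.5653] [387.2718 154.4589] 502 580 [ 0.6767 -0.4292  0.0255] [-0.5577 -0.1893  0.1464  0.4921]
scene yellow [397.  40.] 1
scene yellow [394.6667  42.3333] 3
scene yellow [389.1667  47.1667] 6
scene yellow [428.5  49.5] 2
scene yellow [383.  51.] 1
scene yellow [381.      53.6667] 3
scene yellow [385.4  54.2] 5
scene yellow [383.  55.] 1
scene yellow [388.  55.] 1
scene yellow [348.  57.] 1
scene yellow [384.  57.] 1
scene yellow [433.  56.] 1
scene yellow [445.  57.] 1
scene yellow [390.  59.] 1
scene yellow [432.  59.] 1
scene yellow [451.6667  59.    ] 6
scene yellow [460.   59.5] 2
scene yellow [387.  61.] 1
scene yellow [431.  61.] 1
scene yellow [442.5  60.5] 2
scene yellow [462.  60.] 1
scene yellow [383.  62.] 1
scene yellow [388.  63.]
[... 21302 characters left out ...]
83.6667] 3
scene yellow [243. 382.] 1
scene yellow [301. 383.] 1
scene yellow [218.   385.75] 8
scene yellow [230.8 387.8] 5
scene yellow [240. 386.] 1
scene yellow [293.5 386.5] 2
scene yellow [299. 386.] 1
scene yellow [218.5 389. ] 2
scene yellow [297.5 389.5] 2
scene yellow [228. 391.] 3
scene yellow [226.     393.6667] 3
scene yellow [258. 393.] 1
scene yellow [292.2222 396.8889] 9
scene yellow [287. 397.] 1
scene yellow [286. 399.] 1
scene yellow [274. 402.] 1
scene yellow [259. 406.] 1
scene yellow [269. 410.] 1
scene yellow [280. 412.] 1
scene yellow [267. 416.] 1
scene yellow [273.3333 418.    ] 3
scene yellow [271. 419.] 1
top yellow [171. 207.] 9
top yellow [510.8921 252.3453] 278
```

```bash
python3 - <<'E'
from h import *
np.set_printoptions(precision=4,suppress=True)
print(np.array(calibration("wrist")["mount"]),calibration("wrist")["fovy"])
S,T=cam("scene"),cam("top")
print("corner top",tri([ray(S,(217.6,191.5)),ray(T,(262,126))]),tri([ray(S,(217.6,191.5)),ray(T,(262,140))]), onz(S,(213,214),0),onz(T,(262,140),0))
p=onz(T,(171,207),.079);print("ptr",p,np.arctan2(p[1]-.086,p[0]-.542),np.hypot(p[1]-.086,p[0]-.542))
E
```

```text
[[-0.     -0.9644 -0.2645  0.067 ]
 [ 1.     -0.0004  0.0012  0.0006]
 [-0.0013 -0.2645  0.9644 -0.1434]
 [ 0.      0.      0.      1.    ]] 66.12859779573421
corner top [ 0.7053 -0.1436  0.1161] [ 0.6864 -0.1398  0.1212] [ 0.7365 -0.1654  0.    ] [ 0.723  -0.1373  0.    ]
ptr [0.5449 0.0537 0.079 ] -1.479965177209168 0.03243450131941268
```

step_arm:
  commands:
    - [0,0,0,0,0,0.149]
    - [0,0,0,0,0,0.149]
    - [0,0,0,0,0,0.149]
    - [25,-40,0,0,0,0]
    - [25,-40,0,0,0,0]
    - [25,-40,0,0,0,0]
    - [25,-40,0,0,0,0]
    - [25,-40,0,0,0,0]
    - [25,-40,0,0,0,0]
    - [25,-30,0,0,0,0]
    - [0,0,0,0,0,0]

```text
time_s: 2.6
tcp_pos: [0.4262, -0.2445, 0.2316]
ee_rot: [-3.14, -0.01, -0.003]
ft_force: [0.3, -1.1, -0.3]
grip_width: 0.0854
grip_force: 0.0
```

```bash
cat >> h.py <<'E'
def look(t,p0,r,h,fixz=True,n=1):
    s=sense();im=camera("wrist");C=cam("wrist",s);out=[]
    q=proj2(C,p0)
    L=sorted(masks_of("wrist",t),key=lambda m:np.hypot(*(np.array(m["pixel"])-q)))[:n]
    for m in L:
        c=cen(m["mask"]);x,e=fit([(C,c)],np.array(p0,float),r,h,fixz);out.append((x[:2],c,m["mask"].sum(),m["score"]))
    return im,C,out
def proj2(C,p):
    K,d,M=C;W=np.linalg.inv(M);return cv2.projectPoints(np.array([p],float),cv2.Rodrigues(W[:3,:3])[0],W[:3,3],K,d)[0][0,0]
E
python3 - <<'E'
from h import *
im,C,o=look("thick_1",(.485,-.2095,.014),.021,.028,n=2)
for x in o:print(x)
cv2.imwrite("pics/w1.png",im[:,:,::-1])
E
```

```text
(array([ 0.48665565, -0.2104411 ]), array([242.28123317, 129.33817986]), np.int64(1277), 0.6)
(array([ 0.56857639, -0.24299966]), array([273.55027787,  45.31928279]), np.int64(1626), 0.86)
```

View pics/w1.png

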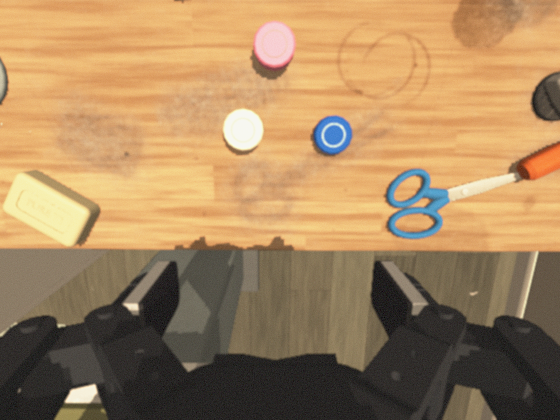

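The white tablet B is at (242,129), clearly not the pink one at (274,45). It agrees with the static cameras to 2 mm.

step_arm:
  commands:
    - [20,-12,25,0,0,0]
    - [20,-12,35,0,0,0]
    - [20,-11,40,0,0,0]
    - [0,0,40,0,0,0]
    - [0,0,30,0,0,0]
    - [0,0,0,0,0,0]

```text
time_s: 3.3
tcp_pos: [0.4799, -0.2129, 0.0574]
ee_rot: [-3.138, 0.001, 0.013]
ft_force: [-0.5, 0.6, -0.2]
grip_width: 0.0856
grip_force: 0.0
```

```bash
python3 - <<'E'
from h import *
im,C,o=look("thick_1",(.4862,-.21,.014),.021,.028,n=1)
print(o,sense()["tcp_pos"])
cv2.imwrite("pics/w2.png",im[:,:,::-1])
E
```

```text
[(array([ 0.48650178, -0.21041309]), array([269.65420244, 227.95413466]), np.int64(4469), 0.55)] [ 0.48309398 -0.21429821  0.06125123]
```

View pics/w2.png

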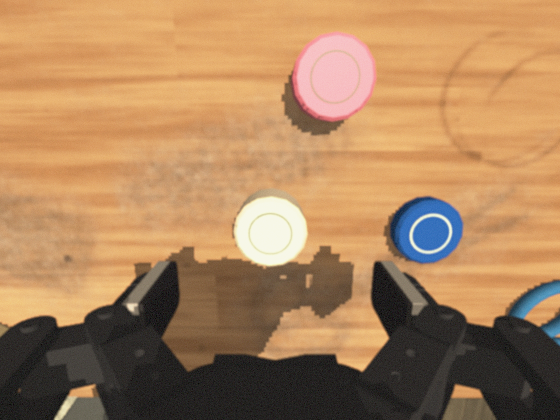

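Tablet B sits centred between the fingers at (270,228), with the blue one clear at (427,230). Going down now.

step_arm:
  commands:
    - [3.5,-4,20,0,0,0]
    - [0,0,20,0,0,0]
    - [0,0,13,0,0,0]
    - [0,0,0,0,0,0]
    - [0,0,0,0,0,0]

```text
time_s: 3.9
tcp_pos: [0.4883, -0.2104, 0.0101]
ee_rot: [3.14, -0.0, 0.004]
ft_force: [0.7, -0.3, 0.3]
grip_width: 0.0852
grip_force: 0.0
```

step_arm:
  commands:
    - [0,0,0,0,0,0]
    - [0,0,0,0,0,0]
    - [0,0,0,0,0,0]
    - [0,0,0,0,0,0]
    - [0,0,0,0,0,0]
    - [0,0,0,0,0,0]
    - [0,0,0,0,0,0]
    - [0,0,0,0,0,0]
  grip: 0.3
  squeeze: 40

```text
time_s: 4.7
tcp_pos: [0.4877, -0.2094, 0.0093]
ee_rot: [3.141, 0.002, 0.002]
ft_force: [-0.2, -0.2, 6.3]
grip_width: 0.0405
grip_force: 39.7
```

step_arm:
  commands:
    - [0,0,-10,0,0,0]
    - [0,0,-30,0,0,0]
    - [0,0,-40,0,0,0]
    - [0,0,-40,0,0,0]
    - [0,0,-40,0,0,0]
    - [0,0,0,0,0,0]
    - [0,0,0,0,0,0]

```text
time_s: 5.4
tcp_pos: [0.4877, -0.2093, 0.1699]
ee_rot: [3.14, 0.001, 0.005]
ft_force: [-0.1, 0.1, -1.0]
grip_width: 0.0406
grip_force: 40.6
```

```bash
python3 - <<'E'
from h import *
s=sense();print(s["tcp_pos"],s["grip_width"])
im=camera("wrist");c=camera("scene");q=proj2(cam("scene"),s["tcp_pos"]).astype(int);print(q)
x,y=q;b=cv2.resize(c[y-50:y+50,x-50:x+50],(420,420),interpolation=2)
cv2.imwrite("pics/w3.png",np.hstack([im[:,90:470],b])[:,:,::-1])
C=cam("wrist",s);m=masks_of("wrist","thick_1")
for k in m:
    ce=cen(k["mask"]);print(ce,k["mask"].sum(),k["score"])
    T=np.eye(4);p=s["tcp_pos"]
    print(fit([(C,ce)],np.array([p[0],p[1],p[2]+.005]),.021,.028,True)[0][:2]-p[:2])
E
```

```text
[ 0.48772172 -0.20933622  0.16992738] 0.04057836564519825
[316 190]
[274.56779567 276.97062819] 7534 0.82
[-0.00065256 -0.00058391]
[313.09236111 106.35737847] 1958 0.79
[ 0.07213295 -0.01472185]
[204.9779978   19.14919184] 2023 0.77
[0.10191709 0.02430402]
[384.65689261   9.17796395] 1240 0.49
[ 0.10565959 -0.04001609]
```

View pics/w3.png

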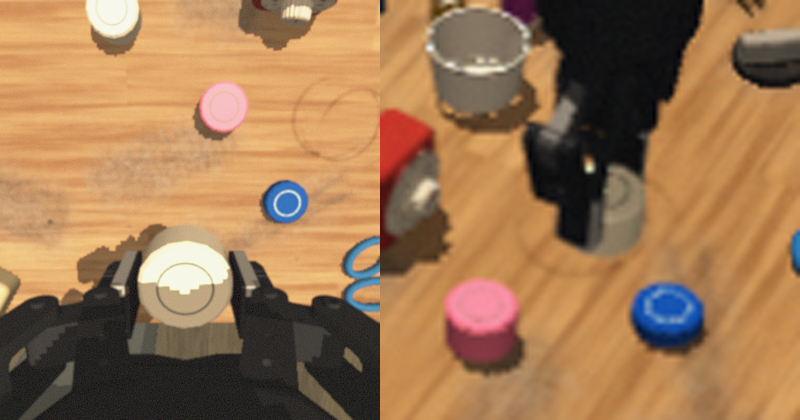

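Tablet B is held centred (offset under 1 mm). I'll carry it to just short of the tube and re-measure the ring from there.

step_arm:
  commands:
    - [-5,-30,-5,0,0,0]
    - [-5,-45,-5,0,0,0]
    - [-5,-45,0,0,0,0]
    - [-5,-45,0,0,0,0]
    - [-5,-45,0,0,0,0]
    - [-3,-45,0,0,0,0]
    - [0,-40,0,0,0,0]
    - [0,0,0,0,0,0]
    - [0,0,0,0,0,0]

```text
time_s: 6.45
tcp_pos: [0.4578, 0.0864, 0.177]
ee_rot: [3.141, 0.006, -0.005]
ft_force: [0.1, -0.3, 0.0]
grip_width: 0.0404
grip_force: 40.7
```

```bash
python3 - <<'E'
from h import *
im,C,o=look("ring_centre",(.542,.086,.087),.031,.018,n=2)
print(o,sense()["tcp_pos"],sense()["ee_rot"])
for p in spot_in("wrist","ring_pointer"): print(p,onz(C,p["pixel"],.079))
cv2.imwrite("pics/w4.png",im[:,:,::-1])
E
```

```text
[(array([0.54305747, 0.08559508]), array([275.31427944,  92.17508506]), np.int64(2892), 0.73)] [0.45836531 0.08503219 0.17735417] [ 3.14076260e+00  9.06432439e-04 -3.54878988e-03]
{'pixel': [312.4, 88.6], 'score': 0.79} [0.54812835 0.05950973 0.079     ]
```

View pics/w4.png

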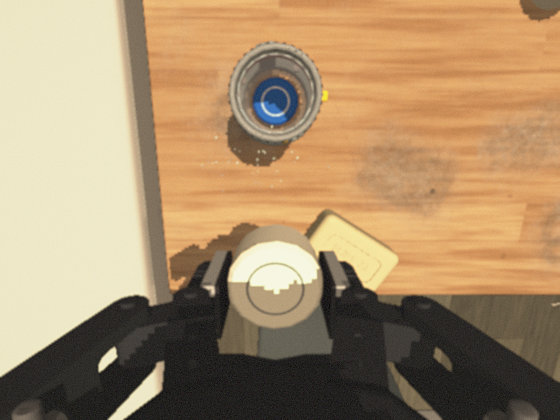

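The tube mouth is at (275,92) with the blue tablet inside, and the pointer at (324,95). The ring is at (0.543, 0.0856), matching the static cameras. Moving over it and lowering.

step_arm:
  commands:
    - [30,0,0,0,0,0]
    - [35,0,0,0,0,0]
    - [20,-1,0,0,0,0]
    - [0,0,25,0,0,0]
    - [0,0,25,0,0,0]
    - [0,0,15,0,0,0]
    - [0,0,7,0,0,0]
    - [0,0,4,0,0,0]
    - [0,0,0,0,0,0]
    - [0,0,0,0,0,0]

```text
time_s: 7.6
tcp_pos: [0.5447, 0.0866, 0.1031]
ee_rot: [-3.141, -0.0, -0.002]
ft_force: [-0.1, 0.4, 0.6]
grip_width: 0.0406
grip_force: 40.7
```

step_arm:
  commands:
    - [-1,1,2,0,0,0]
    - [0,0,2,0,0,0]
    - [0,0,0,0,0,0]

```text
time_s: 7.9
tcp_pos: [0.5428, 0.086, 0.0984]
ee_rot: [3.142, 0.001, 0.0]
ft_force: [0.2, 0.2, -0.4]
grip_width: 0.0404
grip_force: 40.7
```

step_arm:
  commands:
    - [0,0,0,0,0,0]
    - [0,0,0,0,0,0]
    - [0,0,0,0,0,0]
    - [0,0,0,0,0,0]
    - [0,0,0,0,0,0]
  grip: 0.75

```text
time_s: 8.4
tcp_pos: [0.543, 0.0859, 0.0983]
ee_rot: [3.142, 0.001, 0.0]
ft_force: [0.1, -1.2, -0.6]
grip_width: 0.0643
grip_force: 0.0
```

step_arm:
  commands:
    - [0,0,-20,0,0,0]
    - [0,0,-40,0,0,0]
    - [-30,0,-20,0,0,0]
    - [-35,0,0,0,0,0]
    - [-20,0,0,0,0,0]
    - [0,0,0,0,0,0]
    - [0,0,0,0,0,0]
  grip: 1

```text
time_s: 9.1
tcp_pos: [0.4585, 0.0859, 0.1787]
ee_rot: [-3.142, -0.002, -0.003]
ft_force: [0.1, 0.5, 0.6]
grip_width: 0.0856
grip_force: 0.0
```

```bash
python3 - <<'E'
from h import *
s=sense();im=camera("wrist");C=cam("wrist",s);print(s["tcp_pos"])
q=proj2(C,(.543,.0856,.07)).astype(int);x,y=q;print(q)
y0=max(y-70,0)
print([ (m["score"],cen(m["mask"]),onz(C,cen(m["mask"]),.042)) for m in masks_of("wrist","thick_1")])
cv2.imwrite("pics/w5.png",cv2.resize(im[y0:y0+140,x-70:x+70],(420,420),interpolation=2)[:,:,::-1])
E
```

```text
[0.45845306 0.0858928  0.17871958]
[274  98]
[(0.9, array([275.30079865, 103.48810425]), array([0.54137569, 0.08476684, 0.042     ])), (0.55, array([544.35533981,   4.39546926]), array([ 0.6149419 , -0.12304935,  0.042     ]))]
```

View pics/w5.png

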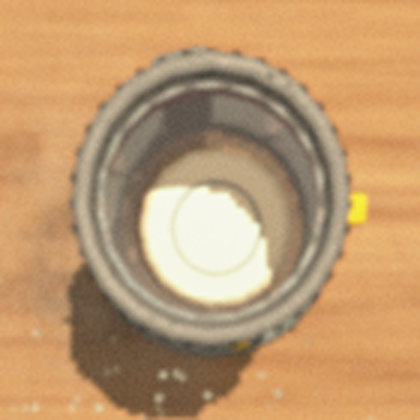

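The first white lies flat in the tube, and the yellow mark shows at the robot's side (crop 240,345). Next is tablet A.

step_arm:
  commands:
    - [10,30,0,0,0,0]
    - [20,42,0,0,0,0]
    - [22,42,0,0,0,0]
    - [25,42,0,0,0,0]
    - [25,42,0,0,0,0]
    - [25,40,0,0,0,0]
    - [0,0,30,0,0,0]
    - [0,0,0,0,0,0]
    - [0,0,0,0,0,0]

```text
time_s: 10.1
tcp_pos: [0.5846, -0.1519, 0.147]
ee_rot: [-3.14, -0.001, 0.005]
ft_force: [-0.0, -0.3, 0.4]
grip_width: 0.0853
grip_force: 0.0
```

```bash
python3 - <<'E'
from h import *
im,C,o=look("thick_1",(.642,-.152,.014),.021,.028,n=1)
print(o,sense()["tcp_pos"],sense()["ee_rot"])
cv2.imwrite("pics/w6.png",im[:,:,::-1])
E
```

```text
[(array([ 0.64255736, -0.1524755 ]), array([274.70590089, 133.96494131]), np.int64(2162), 0.73)] [ 0.58553083 -0.15155071  0.14884723] [-3.14156497e+00 -2.47603544e-03 -6.49509119e-04]
```

View pics/w6.png

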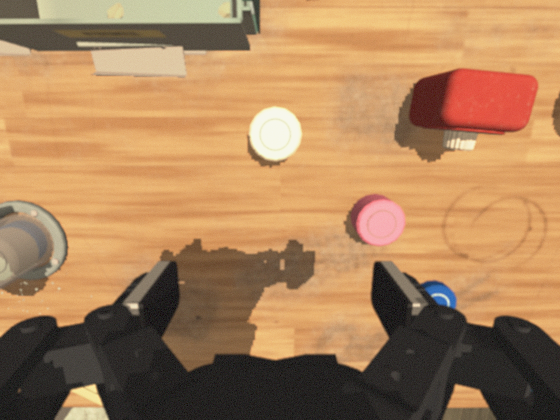

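Tablet A is at (275,134), clear of the pink at (379,220). The drawer edge is near the +x side, so I'll turn the gripper half a turn. That keeps the camera away from the drawers and leaves the last joint room for the ring turn.

step_arm:
  commands:
    - [0,0,0,0,0,-0.1495]
    - [0,0,0,0,0,-0.1495]
    - [0,0,0,0,0,-0.1495]
    - [0,0,0,0,0,-0.1495]
    - [0,0,0,0,0,-0.1495]
    - [0,0,0,0,0,-0.1495]
    - [0,0,0,0,0,-0.1495]
    - [0,0,0,0,0,-0.1495]
    - [0,0,0,0,0,-0.1495]
    - [0,0,0,0,0,-0.1495]
    - [0,0,0,0,0,-0.1495]

```text
time_s: 11.3
tcp_pos: [0.5858, -0.1512, 0.1501]
ee_rot: [2.126, 2.309, 0.002]
ft_force: [-0.7, 0.1, -0.3]
grip_width: 0.0853
grip_force: 0.0
```

step_arm:
  commands:
    - [0,0,0,0,0,-0.1495]
    - [0,0,0,0,0,-0.1495]
    - [0,0,0,0,0,-0.1495]
    - [0,0,0,0,0,-0.1495]
    - [0,0,0,0,0,-0.1495]
    - [0,0,0,0,0,-0.1495]
    - [0,0,0,0,0,-0.1495]
    - [0,0,0,0,0,-0.1495]
    - [0,0,0,0,0,-0.1495]
    - [0,0,0,0,0,-0.1495]
    - [0,0,0,0,0,0]
    - [0,0,0,0,0,0]

```text
time_s: 12.5
tcp_pos: [0.5856, -0.1515, 0.1495]
ee_rot: [0.006, 3.14, -0.001]
ft_force: [-0.4, -0.0, 0.2]
grip_width: 0.0853
grip_force: 0.0
```

step_arm:
  commands:
    - [-28,0,0,0,0,0]
    - [-28,-1,0,0,0,0]
    - [0,0,30,0,0,0]
    - [0,0,40,0,0,0]
    - [0,0,30,0,0,0]
    - [0,0,25,0,0,0]
    - [0,0,15,0,0,0]
    - [0,0,0,0,0,0]
    - [0,0,0,0,0,0]

```text
time_s: 13.4
tcp_pos: [0.6418, -0.1532, 0.009]
ee_rot: [0.003, 3.141, -0.0]
ft_force: [-0.4, -0.6, -0.2]
grip_width: 0.0854
grip_force: 0.0
```

step_arm:
  commands:
    - [0,0,0,0,0,0]
    - [0,0,0,0,0,0]
    - [0,0,0,0,0,0]
    - [0,0,0,0,0,0]
    - [0,0,0,0,0,0]
    - [0,0,0,0,0,0]
    - [0,0,0,0,0,0]
    - [0,0,0,0,0,0]
  grip: 0.3
  squeeze: 40

```text
time_s: 14.2
tcp_pos: [0.642, -0.1534, 0.0098]
ee_rot: [0.002, 3.139, -0.001]
ft_force: [-1.0, 0.5, 5.7]
grip_width: 0.0405
grip_force: 40.1
```

step_arm:
  commands:
    - [0,0,-10,0,0,0]
    - [0,0,-30,0,0,0]
    - [0,0,-40,0,0,0]
    - [0,0,-40,0,0,0]
    - [0,0,-45,0,0,0]
    - [0,0,0,0,0,0]
    - [0,0,0,0,0,0]

```text
time_s: 14.9
tcp_pos: [0.6419, -0.1534, 0.1756]
ee_rot: [0.002, 3.138, -0.002]
ft_force: [0.4, 0.9, -0.9]
grip_width: 0.0404
grip_force: 40.5
```

```bash
python3 - <<'E'
from h import *
s=sense();p=s["tcp_pos"];im,C,o=look("thick_1",(p[0],p[1],p[2]+.005),.021,.028,n=1)
print(p,s["grip_width"],o,o[0][0]-p[:2])
E
```

```text
[ 0.64192731 -0.15338558  0.17557296] 0.04038608083555117 [(array([ 0.64217037, -0.15439653]), array([274.19431321, 274.73393308]), np.int64(7776), 0.62)] [ 0.00024306 -0.00101096]
```

step_arm:
  commands:
    - [10,30,0,0,0,0]
    - [18,42,0,0,0,0]
    - [18,42,0,0,0,0]
    - [18,42,0,0,0,0]
    - [18,42,0,0,0,0]
    - [17,41.5,0,0,0,0]
    - [0,0,25,0,0,0]
    - [0,0,25,0,0,0]
    - [0,0,15,0,0,0]
    - [0,0,7,0,0,0]
    - [0,0,0,0,0,0]
    - [0,0,0,0,0,0]

```text
time_s: 16.2
tcp_pos: [0.5424, 0.0864, 0.101]
ee_rot: [-0.002, -3.141, 0.0]
ft_force: [-0.5, 1.0, -0.5]
grip_width: 0.0402
grip_force: 40.6
```

step_arm:
  commands:
    - [0,0,2.5,0,0,0]
    - [0,0,0,0,0,0]

```text
time_s: 16.4
tcp_pos: [0.5429, 0.0864, 0.0993]
ee_rot: [0.003, 3.141, 0.0]
ft_force: [0.0, 0.7, -1.3]
grip_width: 0.0402
grip_force: 40.6
```

step_arm:
  commands:
    - [0,0,0,0,0,0]
    - [0,0,0,0,0,0]
    - [0,0,0,0,0,0]
    - [0,0,0,0,0,0]
    - [0,0,0,0,0,0]
  grip: 0.75

```text
time_s: 16.9
tcp_pos: [0.5425, 0.0865, 0.0989]
ee_rot: [0.002, 3.141, 0.0]
ft_force: [-0.0, -0.2, -0.1]
grip_width: 0.0637
grip_force: 0.0
```

step_arm:
  commands:
    - [0,0,-20,0,0,0]
    - [0,0,-40,0,0,0]
    - [-30,0,-20,0,0,0]
    - [-35,0,0,0,0,0]
    - [-20,0,0,0,0,0]
    - [0,0,0,0,0,0]
    - [0,0,0,0,0,0]
  grip: 1

```text
time_s: 17.6
tcp_pos: [0.6266, 0.0863, 0.1781]
ee_rot: [-0.002, -3.139, 0.0]
ft_force: [-0.7, 0.5, 0.0]
grip_width: 0.0852
grip_force: 0.0
```

```bash
python3 - <<'E'
from h import *
s=sense();im=camera("wrist");C=cam("wrist",s);print(s["tcp_pos"],s["joint_pos"])
x,y=proj2(C,(.543,.0856,.08)).astype(int);y0=max(y-80,0)
print([ (m["score"],cen(m["mask"]),onz(C,cen(m["mask"]),.07)) for m in masks_of("wrist","thick_1")])
a=cv2.resize(im[y0:y0+140,x-70:x+70],(420,420),interpolation=2)
c=camera("scene");x,y=proj2(cam("scene"),(.543,.0856,.07)).astype(int)
b=cv2.resize(c[y-35:y+35,x-31:x+32],(378,420),interpolation=2)
cv2.imwrite("pics/w7.png",np.hstack([a,b])[:,:,::-1])
E
```

```text
[0.62662436 0.08634561 0.17811137] [ 7.01279433e-02  4.28203168e-01  1.45241949e+00  7.20924518e-05
  1.26308773e+00 -1.49929720e+00]
[(0.65, array([275.09696849,  99.81612391]), array([0.54363177, 0.0858214 , 0.07      ]))]
```

View pics/w7.png

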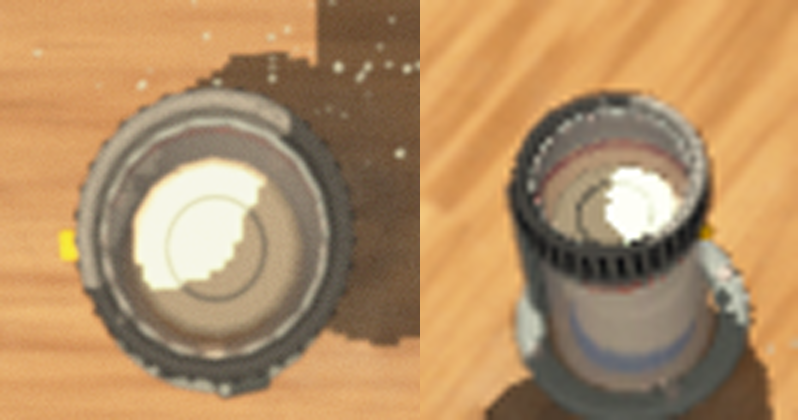

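The second white sits flat with its top at the red line (left crop 215,235), so 14+28+28 is confirmed. For the ring, I'll turn the gripper 0.75 rad to keep the pads off the pointer, and then descend.

step_arm:
  commands:
    - [28,0,0,0,0,0]
    - [28,0,0,0,0,0]
    - [28,0,0,0,0,0]
    - [0,0,0,0,0,0.149]
    - [0,0,0,0,0,0.149]
    - [0,0,0,0,0,0.149]
    - [0,0,0,0,0,0.149]
    - [0,0,0,0,0,0.149]
    - [0,0,30,0,0,0]
    - [0,0,30,0,0,0]
    - [0,0,15,0,0,0]
    - [0,0,0,0,0,0]

```text
time_s: 18.95
tcp_pos: [0.5402, 0.0863, 0.1016]
ee_rot: [-1.143, -2.92, 0.004]
ft_force: [-0.6, 0.1, 0.5]
grip_width: 0.0856
grip_force: 0.0
```

step_arm:
  commands:
    - [0,0,10,0,0,0]
    - [0,0,9,0,0,0]
    - [0,0,0,0,0,0]
    - [0,0,0,0,0,0]

```text
time_s: 19.35
tcp_pos: [0.5435, 0.0865, 0.085]
ee_rot: [1.145, 2.925, 0.0]
ft_force: [-0.0, -0.9, 0.7]
grip_width: 0.0856
grip_force: 0.0
```

step_arm:
  commands:
    - [0,0,2,0,0,0]
    - [0,0,0,0,0,0]
    - [0,0,0,0,0,0]
    - [0,0,0,0,0,0]
    - [0,0,0,0,0,0]
    - [0,0,0,0,0,0]
  grip: 0.55
  squeeze: 60

```text
time_s: 19.95
tcp_pos: [0.5434, 0.0862, 0.0839]
ee_rot: [1.145, 2.925, -0.0]
ft_force: [-2.3, -1.7, 6.0]
grip_width: 0.0588
grip_force: 62.7
```

step_arm:
  commands:
    - [0,0,0,0,0,0.1]
    - [0,0,0,0,0,0.12]
    - [0,0,0,0,0,0.12]
    - [0,0,0,0,0,0.12]
    - [0,0,0,0,0,0.12]
    - [0,0,0,0,0,0.12]
    - [0,0,0,0,0,0.12]
    - [0,0,0,0,0,0.12]
    - [0,0,0,0,0,0.12]
    - [0,0,0,0,0,0.12]
    - [0,0,0,0,0,0]

```text
time_s: 21.05
tcp_pos: [0.5428, 0.0861, 0.0839]
ee_rot: [2.581, 1.79, -0.001]
ft_force: [-4.3, -2.2, 7.7]
grip_width: 0.0591
grip_force: 63.0
```

```bash
python3 -c "
from h import *
s=sense();print(s['torque'],s['ft_force'],s['joint_pos'],s['ee_rot'],s['grip_width'])"
```

```text
[-0.25396071  0.4919716  -0.13484201] [-4.25115843 -2.1750601   7.68111876] [ 8.08475310e-02  4.25265773e-01  1.74769696e+00 -8.19112606e-04
  9.69105764e-01  4.39275675e-01] [ 2.58114978e+00  1.79027883e+00 -1.17839136e-03] 0.05910379279740852
```

step_arm:
  commands:
    - [0,0,0,0,0,0.07]
    - [0,0,0,0,0,0.07]
    - [0,0,0,0,0,0.04]
    - [0,0,0,0,0,0.03]
    - [0,0,0,0,0,0]

```text
time_s: 21.55
tcp_pos: [0.5427, 0.0861, 0.0839]
ee_rot: [2.75, 1.517, -0.002]
ft_force: [-4.6, 0.3, 8.2]
grip_width: 0.0588
grip_force: 62.6
```

```bash
python3 -c "
from h import *
s=sense();print(s['torque'],s['ft_force'],s['joint_pos'][5],s['ee_rot'],s['grip_width'])"
```

```text
[-0.12113115  0.57698082  1.15338189] [-4.57094211  0.28114773  8.19229711] 0.6446143168185147 [ 2.74967999e+00  1.51741526e+00 -1.90312170e-03] 0.05884178741398934
```

The torque jumped to 1.15 N·m after 1.39 rad of turn, so the ring is at its stop. One small nudge more, then release and back off.

step_arm:
  commands:
    - [0,0,0,0,0,0.02]
    - [0,0,0,0,0,0]
    - [0,0,0,0,0,0]

```text
time_s: 21.85
tcp_pos: [0.5428, 0.0863, 0.0839]
ee_rot: [2.768, 1.486, -0.001]
ft_force: [-3.3, -0.5, 7.4]
grip_width: 0.0588
grip_force: 62.8
```

step_arm:
  commands:
    - [0,0,0,0,0,0]
    - [0,0,0,0,0,0]
    - [0,0,0,0,0,0]
    - [0,0,0,0,0,0]
    - [0,0,-10,0,0,0]
    - [0,0,-30,0,0,0]
    - [0,0,-40,0,0,0]
    - [0,0,-40,0,0,0]
    - [0,0,-40,0,0,0]
    - [0,0,0,0,0,0]
    - [0,0,0,0,0,0]
  grip: 1

```text
time_s: 22.95
tcp_pos: [0.5441, 0.0866, 0.2446]
ee_rot: [2.767, 1.485, 0.005]
ft_force: [-0.4, 0.2, 0.3]
grip_width: 0.0853
grip_force: 0.0
```

step_arm:
  commands:
    - [-10,40,0,0,0,0]
    - [-10,40,0,0,0,0]
    - [-10,30,0,0,0,0]
    - [0,0,0,0,0,0]
    - [0,0,0,0,0,0]

```text
time_s: 23.45
tcp_pos: [0.6174, 0.0003, 0.2405]
ee_rot: [-2.767, -1.482, 0.006]
ft_force: [-0.1, 1.2, -0.0]
grip_width: 0.0852
grip_force: 0.0
```

```bash
python3 - <<'E'
from h import *
s=sense();print(s["tcp_pos"],s["ft_force"])
o=[]
for n,r in(("scene",40),("top",40)):
    c=camera(n);x,y=proj2(cam(n),(.543,.0856,.07)).astype(int)
    print(n,[(m["pixel"],round(m["score"],2),onz(cam(n),m["pixel"],.079)) for m in spot_in(n,"ring_pointer")])
    o.append(cv2.resize(c[y-r:y+r,x-r:x+r],(400,400),interpolation=2))
cv2.imwrite("pics/w8.png",np.hstack(o)[:,:,::-1])
E
```

```text
[6.17419763e-01 3.23514003e-04 2.40527199e-01] [-0.06991453  1.24709914 -0.00627588]
scene [([223.0, 313.0], 0.75, array([0.52557392, 0.09174357, 0.079     ]))]
top [([162.9, 210.7], 0.82, array([0.5369362 , 0.07066382, 0.079     ]))]
```

View pics/w8.png

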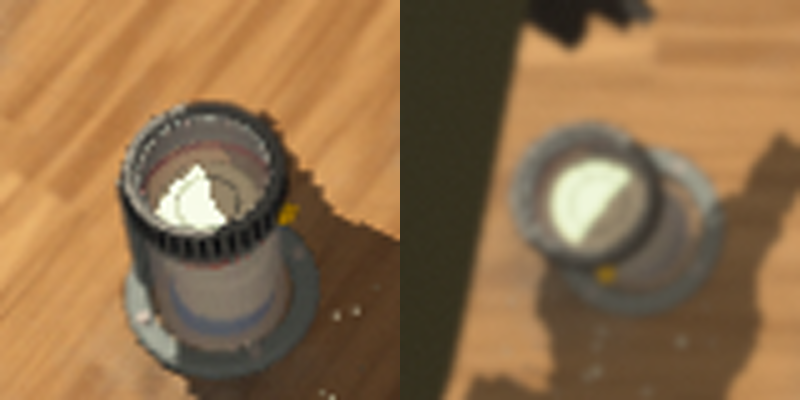

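```bash
python3 - <<'E'
from h import *
T=cam("top");x,y=proj2(T,(.543,.0856,.07)).astype(int)
c=camera("top")[y-40:y+40,x-40:x+40].astype(int)
m=(c[:,:,0]>c[:,:,2]+90)&(c[:,:,1]>c[:,:,2]+55);m[:,:35]=0;m[:48]=0;m[60:]=0;m[:,48:]=0
ys,xs=np.nonzero(m);print(list(zip(xs,ys)))
p=onz(T,(x-40+41.0,y-40+54.3),.080);print(p,np.arctan2(p[1]-.0856,p[0]-.543),np.hypot(p[1]-.0856,p[0]-.543))
p=onz(T,(171,207),.080);print(p,np.arctan2(p[1]-.0856,p[0]-.543),np.hypot(p[1]-.0856,p[0]-.543))
for a in(2.8,2.9,3.0,3.1): print(a,proj2(T,(.543+.034*np.cos(-a),.0856+.034*np.sin(-a),.08))-[x-40,y-40])
E
```

```text
[(np.int64(41), np.int64(54)), (np.int64(41), np.int64(55))]
[0.51173503 0.07966014 0.08      ] -2.9538457813983 0.031824207737975015
[0.54474909 0.05345058 0.08      ] -1.516444950747214 0.03219696475844284
2.8 [43.5489075 54.6527301]
2.9 [41.99437471 55.11142933]
3.0 [40.4084682 55.4166698]
3.1 [38.80733768 55.56528495]
```

The pointer is at −2.95 rad, in line with the mark measured earlier (about −2.96). With the stop torque felt, the ring is locked, the stack is level with the line, and the gripper is clear.

```bash
python3 -c "
from workcell import *
print(job_done())"
```

```text
the job is handed in; nothing more can be done
None
```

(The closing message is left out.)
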